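# Index the dividing head by three clicks and hold it

## Robot

A 6-joint arm with a two-finger parallel gripper is mounted at the origin on the work surface. World frame = base frame: x ahead of the robot, y to its left, z up, the work surface at z = 0. Lengths are in mm, angles in rad, forces in N, time in s.
With the tool pointing down it reaches from about 400 to 925 mm from the base axis. Payload 12.5 kg.
Tool frame: the origin (TCP) lies between the finger pads; the fingertips stand 11 mm ahead of it and the grasp point (between the pads) lies 8 mm behind it (env.tip_extent is the distance from the TCP to the fingertips, in mm); x points along the fingers, z is the direction in which the jaws open and shut, and the axes are right-handed (so a half turn about x gives the same grasp; the last joint's range is limited). The gripper opens to 95 mm and grips with 3 to 60 N. Pads are 20 mm wide; open, the fingers measure 119 mm over their backs; the gripper's body (75 mm by 180 mm) begins 59 mm behind the grasp point.
Start: joints at [1.065, 0.491, 1.559, -0, 1.092, -0.106], TCP at [243.256, 575.736, 225.661] pointing down, gripper open.
Joint ranges: [-3.1, 3.1], [-0.84, 2.19], [0.05, 2.79], [-1.13, 4.28], [0.06, 2.93], [-2.69, 2.69]. Speed limits (rad/s): [2.22, 2.22, 2.79, 3.14, 3.14, 3.14].

## Interface

Orientations are given as [roll, pitch, yaw] about the fixed x, y, z axes, in that order (R = Rz(yaw) Ry(pitch) Rx(roll)).
In Python, from cell import status, imaging, env gives the robot as it stands. The module is installed in compiled form; this text tells all that it offers.
- The arm moves only by the tool apply_moves, never from a script. Its argument "increments" is a list of rows, each a list of 5 numbers: the closure, from 0 (fully open) to 1 (shut), then the shift along the tool's x, y, z in mm, then the turn about the tool's x in degrees. A call has 1 to 10 rows; each row shifts and turns the commanded pose from where the row before left it, along the tool's axes as they then stand; what a row does not reach is not made up. A row lasts 1/10 s, in which the tool goes at most 50 mm and 8.59 degrees, less where a joint would pass 70% of its speed; a pose out of reach is approached as far as the arm can. A call with a gripper value outside its range is refused whole. The fingers move at their own pace and stop on an object; the grip force is fixed at half the most. Time passes only in rows, so rows that do not move let the fingers close. It gives the time, the measured TCP pose, the force and the opening at its end, in the units of the state.
- status.state(): the state, without advancing time (a new reading comes with each control period).
- imaging.read_camera(name): name is "scene" or "top" or "wrist"; returns a dict with "pixels" (384x512x3 uint8, red, green, blue), "fovy" (degrees; the focal length in pixels is half the picture's height over the tangent of half this angle, whatever the lens; pixels are square), "cx", "cy" (the principal point, pixels), "R" (3x3) and "t" (3): a world point X has camera coordinates R X + t. Camera axes: x right, y down, z forward; pixel columns grow to the right and rows downward; lengths in mm; the calibration is good to about 2 mm. The wrist camera is an equidistant fisheye: a pixel r from the principal point sees the ray r / f radians off the axis. A picture is of the moment at which its call begins. There is no depth.
- env.job_done(): hands the job in, once; it reports no verdict.
The state is a dict: "t": time; "joints": joint angles; "qvel": joint speeds; "tau": joint torques, N m; "eef_pos": TCP position; "tcp_rot": TCP orientation; "ft_force": force on the tool from outside, world axes, zero at the start; "moment": the same for the moment, N m; "opening": opening from 0.0 (shut) to 1.0 (fully open).
Only numpy, scipy, OpenCV 4.12 (cv2) and the standard library are available. Lean on these libraries where they do the work, as an engineer would, in place of code of your own. Each camera call takes 0.05 s, during which the arm holds its last target. There are 200 camera calls.

## Task

The bar in the chuck of the blue indexing head is to be turned on to its next ground flat. Flip the head's cam lever right over, outward away from the knob, to free the spindle; then turn the knob clockwise (seen from above) by exactly three clicks, never past the third, and stay there holding the knob firmly in the gripper: the program finishes while still holding it. Leave the wrench, the grinding disc and the steel angle offcut where they lie.

Things in the scene. Friction and masses are not known exactly. Their poses are not given: they have to be found in the camera images.
- head: Indexing head, fixed to the bench: dark foot plate 150 (x) x 120 (y) x 12 mm, blue housing 106 x 92 mm, top 82 mm above the bench, dial ring of 58 mm radius with 18 ticks on it. Origin on the underside below the knob axis, z up. The cam lever is on its +y side; on its -y side a chuck with a round bar sticks out to 152 mm from the axis, up to 80 mm high, and turns with the knob.
- knob_grip (a point): Centre of the knob's black bar grip, on the knob's vertical axis, 118 mm above the bench; turns with the knob. Bar 52 mm long (point y), 14 mm thick (point x: close the fingers along x), from 93 to 134 mm above the bench, on a steel plate of 46 mm radius, top at 93 mm. Two lugs 11 mm high on the plate's +y rim take the lever's nose. At the start x and y are parallel to the head's.
- knob (a joint): Knob angle, rad: 0 at the start (end stop), growing clockwise seen from above, up to 2.44. It clicks into a spring detent every 20 degrees (0.349 rad): first stop 0.349, second 0.698, third 1.047, more beyond. Between stops it resists with up to about 0.25 N m, then is drawn to the next; it stays in a stop by itself. While the cam lever is locked it has only a little play.
- lever (a joint): Cam lever angle, rad: 0 locked (handle standing up, nose between the lugs of the knob plate), 1.4 fully over and free (handle level, pointing away from the knob). Starts between 0 and 0.1; the nose clears the lugs from about 0.35. It stays where it is left (friction 0.12 N m); a push of a few N on the handle moves it.
- lever_pivot (a point): Hinge point of the cam lever: 82 mm from the knob axis on the head's +y side, 99 mm above the bench, axes as the head's. The hinge is level, along the head's x. The handle, a rod of 5 mm radius with a black grip of 9 mm radius, reaches 90 mm from the hinge; locked, it leans outward by 0.17 rad. The nose reaches 44 mm from the hinge towards the knob (up, once flipped).
- lever_handle (a point): Middle of the black grip of the cam lever's handle (grip about 48 mm long, 18 mm thick), 66 mm from the hinge; when locked it is 93 mm from the knob axis on the head's +y side and 164 mm above the bench. It swings with the lever, outward to the head's +y and down.
- wrench: Open-ended wrench, 160 mm long, loose on the bench, to be left alone. Origin at the centre of its underside.
- disc: Grey grinding disc, 115 mm across, 6 mm thick, loose on the bench, to be left alone. Origin at the centre of its underside.
- offcut: Offcut of steel angle, 40 x 40 x 40 mm, 3 mm thick, loose on the bench, to be left alone. Origin at the centre of its underside.

How it is judged:
By the outcome, as a careful person would: the job done as asked, in the order asked, and still so for the second after the job is handed in, while the arm keeps its last pose, push and grip.
It also fails if it takes over 51 s, if anything falls off the work surface, if the arm or the gripper's body presses on something with over 40 N, if the wrist force passes 120 N, or if a joint passes its speed limit or range.

## Working session

There is one attempt and no reset: what is moved stays moved. The work goes in short steps, Python scripts to look and compute and a tool call to move; the robot and the scene stay as the last step left them, time stands still between calls to the robot, and variables do not carry over. Pictures are saved under pics/ and viewed, about 8 in all and at most 12, crops included, and the job is handed in when it is done.

Besides the shell and the picture viewer there is one more tool, called after "Call:" by a JSON object that holds its "op" and its "data", one argument or row to a line. apply_moves: Moves the arm, as the interface text tells. Its arguments: {"type":"object","properties":{"increments":{"type":"array"}},"required":["increments"]}

```bash
mkdir -p pics; cat > h.py <<'E'
import numpy as np, cv2
from cell import status, imaging, env
def snap(n):
    c=imaging.read_camera(n); return c
def save(c,f,crop=None,s=1):
    p=c["pixels"][:,:,::-1]
    if crop: p=p[crop[1]:crop[3],crop[0]:crop[2]]
    cv2.imwrite("pics/"+f,cv2.resize(np.ascontiguousarray(p),None,fx=s,fy=s,interpolation=cv2.INTER_CUBIC))
def ray(c,u,v):
    f=c["pixels"].shape[0]/2/np.tan(np.radians(c["fovy"])/2)
    d=np.array([(u-c["cx"])/f,(v-c["cy"])/f,1.]); R=np.array(c["R"]);t=np.array(c["t"])
    return -R.T@t, R.T@d
def onz(c,u,v,z):
    o,d=ray(c,u,v); return o+d*(z-o[2])/d[2]
def proj(c,X):
    f=c["pixels"].shape[0]/2/np.tan(np.radians(c["fovy"])/2)
    p=np.array(c["R"])@np.array(X)+np.array(c["t"]); return p[0]/p[2]*f+c["cx"],p[1]/p[2]*f+c["cy"]
E
python3 - <<'E'
from h import *
print(status.state())
a=snap("top");b=snap("scene")
im=np.hstack([a["pixels"],b["pixels"]])
save(a,"top1.png",s=1.5);save(b,"scene1.png",s=1.5)
import pickle;pickle.dump((a,b),open("c1.pkl","wb"))
for c in(a,b):print(ray(c,c["cx"],c["cy"]),c["fovy"])
E
```

```text
{'t': 0.0, 'joints': array([ 1.06535344e+00,  4.91546949e-01,  1.55947920e+00,  8.35047409e-06,
        1.09171078e+00, -1.05615526e-01]), 'qvel': array([-1.28315421e-03,  5.03909809e-04, -5.05647144e-05,  2.54926972e-05,
       -7.69318358e-04,  2.52404507e-04]), 'tau': array([ 1.07545438e-03, -6.12640715e+01, -2.58184147e+01,  6.92968885e-02,
        4.81116876e-02, -1.19804708e-04]), 'eef_pos': array([243.15193343, 575.49165499, 225.05933917]), 'tcp_rot': array([ 3.02950501,  1.56965203, -2.08271518]), 'ft_force': array([ 0.70682868, -0.70473871, -0.72172891]), 'moment': array([ 0.00506243, -0.01940063,  0.0783391 ]), 'opening': 1.0029172289389419}
(array([491.90787961, -36.65661535, 808.99790919]), array([ 0.06617573,  0.02580766, -0.99747418])) 56.05549216262026
(array([ 973.12299581, -254.80030567,  802.71314155]), array([-0.50700847,  0.27720902, -0.81614801])) 44.30367336558951
```

View pics/top1.png

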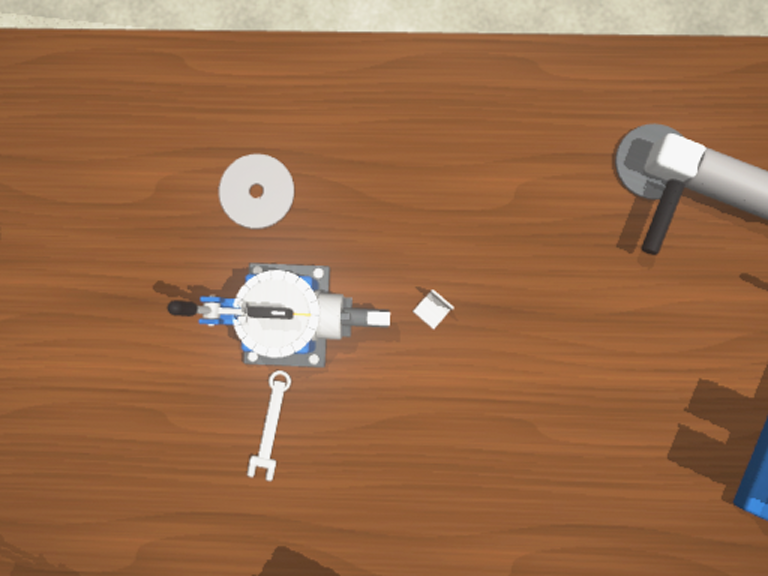

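View pics/scene1.png

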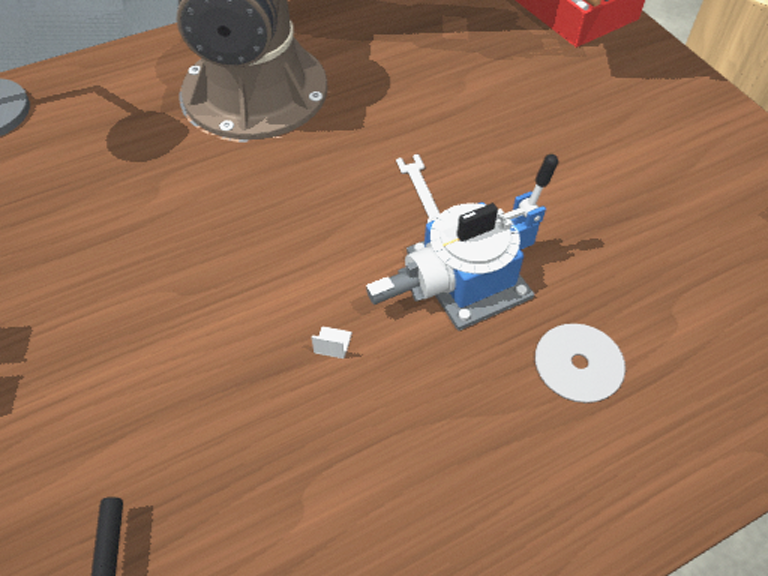

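The top view shows the head at about (277,313) in the 1.5x picture, with the lever grip at (182,308), the bar in the chuck at (380,318), the disc at (256,190), the wrench at (270,430) and the offcut at (433,310). The scene view shows the lever standing upright, with its grip at (547,170) and the knob bar at (477,222).

```bash
python3 - <<'E'
from h import *
import pickle
a,b=pickle.load(open("c1.pkl","rb"))
def blobs(c,box,th=60):
    p=c["pixels"].astype(int); m=(p.max(2)<th).astype(np.uint8)
    k=np.zeros_like(m);x0,y0,x1,y1=box;k[y0:y1,x0:x1]=m[y0:y1,x0:x1]
    n,l,s,ce=cv2.connectedComponentsWithStats(k)
    for i in range(1,n):
        if s[i,4]>25: 
            r=cv2.minAreaRect(np.argwhere(l==i)[:,::-1].astype(np.float32)); print(s[i],ce[i],r)
# image directions
for w in [(400,0,0),(500,0,0),(400,100,0)]: print(w,proj(a,w))
print("top");blobs(a,(100,180,200,230),45)
print("scene");blobs(b,(290,95,380,165),45)
print("lever tops z", onz(a,182/1.5,308/1.5,164))
print("dial c z93",onz(a,277/1.5,313/1.5,90),"bar",onz(a,380/1.5,318/1.5,80))
# corners of foot plate z12
for uv in [(250,265),(329,266),(325,366),(243,365)]: print(onz(a,uv[0]/1.5,uv[1]/1.5,12))
for n,uv in dict(disc=(256,190),wr1=(280,380),wr2=(262,470),off=(433,310)).items(): print(n,onz(a,uv[0]/1.5,uv[1]/1.5,5))
save(a,"topc.png",(100,160,270,260),4.5)
E
```

```text
(400, 0, 0) (np.float64(243.4734704234361), np.float64(258.8557902471025))
(500, 0, 0) (np.float64(244.70738263875646), np.float64(213.82119457604736))
(400, 100, 0) (np.float64(198.69171091590326), np.float64(257.55340710271264))
top
scene
[360 110  11  14  30] [365.7 116.7] ((365.5284729003906, 116.80829620361328), (3.311152219772339, 16.267833709716797), 30.256441116333008)
[307 141  24  19 186] [318.70967742 150.50537634] ((318.435546875, 150.33248901367188), (9.97961711883545, 27.569591522216797), 68.96248626708984)
lever tops z [507.90365239 215.75390314 164.        ]
dial c z93 [506.29805803 116.46341556  90.        ] bar [503.31997097 -20.9505262   80.        ]
[578.27217689 176.25168094  12.        ]
[579.52891618  58.21800254  12.        ]
[432.01771595  59.35500848  12.        ]
[430.11544029 180.3997809   12.        ]
disc [693.55724966 173.77147922   5.        ]
wr1 [409.07308956 126.27664319   5.        ]
wr2 [277.71827124 147.7577446    5.        ]
off [518.35485631 -97.60066227   5.        ]
```

View pics/topc.png

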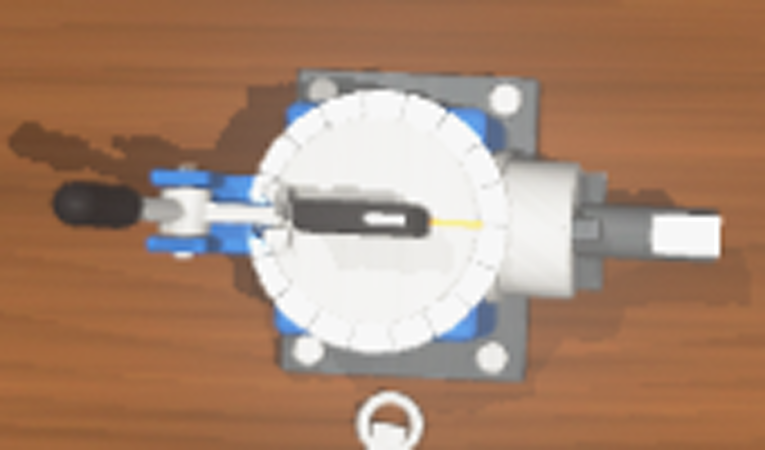

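The close crop shows the head's +y pointing along world +y, within 1–2°. The axis is near (506,117), and the lever leans toward +y. Next I'll work out the tool axes and the approach.

```bash
python3 - <<'E'
from h import *
import pickle
from scipy.spatial.transform import Rotation as Ro
a,b=pickle.load(open("c1.pkl","rb"))
s=status.state(); R=Ro.from_euler("xyz",s["tcp_rot"]).as_matrix(); print(R.round(3))
T=lambda x,y:(100+x/4.5,160+y/4.5)
for n,(p,z) in dict(dial=((378,221),88),k0=((290,213),134),k1=((430,222),134),bar=((720,235),80),hy=((97,204),164),br1=((178,178),99),br2=((178,244),99)).items(): print(n,onz(a,*T(*p),z).round(1))
# knob bar top & grip from two views
def tri(p,q):
    o1,d1=ray(a,*p);o2,d2=ray(b,*q)
    k=np.linalg.lstsq(np.c_[d1,-d2],o2-o1,rcond=None)[0]; x,y=o1+d1*k[0],o2+d2*k[1]; return ((x+y)/2).round(1),np.linalg.norm(x-y).round(1)
print("grip",tri(T(97,204),(547/1.5,170/1.5)))
E
```

```text
[[-0.    -0.921  0.389]
 [-0.001  0.389  0.921]
 [-1.     0.    -0.001]]
dial [505.4 118.2  88. ]
k0 [507.  145.4 134. ]
k1 [504.7  86.5 134. ]
bar [503.2 -34.4  80. ]
hy [507.9 215.3 164. ]
br1 [521.9 205.3  99. ]
br2 [492.8 203.9  99. ]
grip (array([508.3, 217.2, 161.1]), np.float64(1.4))
```

Call:
{"op": "apply_moves", "data": {
  "increments": [
    [1, 0, -25, -16, 0],
    [1, 0, -25, -16, 0],
    [1, 0, -25, -16, 0],
    [1, 0, -25, -16, 0],
    [1, 0, -25, -16, 0],
    [1, 0, -25, -16, 0],
    [1, 0, -25, -16, 0],
    [1, 0, -25, -16, 0],
    [1, 0, -25, -16, 0],
    [1, 0, -25, -16, 0]
  ]
}}

```text
t: 1.1
eef_pos: [411.7, 330.0, 225.5]
tcp_rot: [2.324, 1.57, -2.788]
ft_force: [0.8, -0.9, -0.8]
opening: 0.213
```

Call:
{"op": "apply_moves", "data": {
  "increments": [
    [1, 0, -25, -16, 0],
    [1, 0, -25, -16, 0],
    [1, 0, 0, 0, 8],
    [1, 0, 0, 0, 8],
    [1, 0, 0, 0, 8],
    [1, 0, 0, 0, 8],
    [1, 0, 0, 0, 8],
    [1, 0, 0, 0, 8],
    [1, 0, 0, 0, 8],
    [1, 0, 0, 0, 8]
  ]
}}

```text
t: 2.1
eef_pos: [444.7, 282.0, 225.4]
tcp_rot: [-2.874, 1.57, -2.826]
ft_force: [0.4, -0.4, -0.1]
opening: 0.003
```

Call:
{"op": "apply_moves", "data": {
  "increments": [
    [1, 0, 0, 0, 4.3],
    [1, 0, 0, 0, 0],
    [1, 0, 0, 0, 0]
  ]
}}

```text
t: 2.4
eef_pos: [444.8, 282.1, 225.5]
tcp_rot: [-2.941, 1.571, -2.96]
ft_force: [-0.2, 0.0, 0.2]
opening: 0.009
```

Call:
{"op": "apply_moves", "data": {
  "increments": [
    [1, 0, -25, 16, 0],
    [1, 0, -25, 16, 0],
    [1, 0, -25, 16, 0],
    [1, 0, -22, 16, 0],
    [1, 0, 0, 0, 0],
    [1, 0, 0, 0, 0]
  ]
}}

```text
t: 3.0
eef_pos: [506.8, 183.5, 225.5]
tcp_rot: [2.936, 1.57, 2.916]
ft_force: [0.4, 0.6, -0.2]
opening: 0.002
```

```bash
python3 - <<'E'
from h import *
import pickle
c=snap("wrist");save(c,"w1.png",s=1.5);pickle.dump(c,open("w1.pkl","wb"))
print(ray(c,c["cx"],c["cy"]),c["fovy"],c["cx"],c["cy"],status.state()["eef_pos"])
E
```

```text
(array([508.79904538, 250.64081751, 385.77955291]), array([-0.00505586, -0.24112672, -0.97048047])) 65.70646984690485 252.81346216782197 194.52234498142477 [506.46309135 184.01782811 225.51277348]
```

View pics/w1.png

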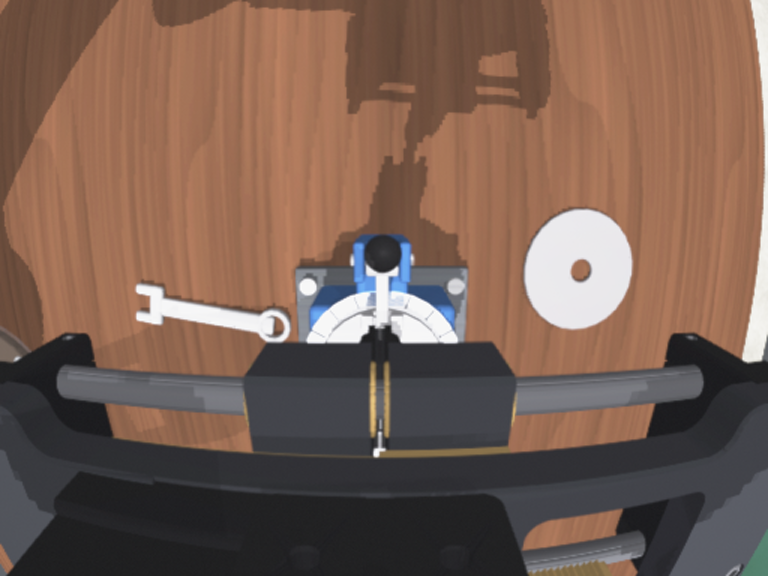

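The wrist view shows the lever grip at (382,252), in line with the closed fingers (gap at x≈380). Now I'll descend behind the handle.

Call:
{"op": "apply_moves", "data": {
  "increments": [
    [1, 15, 0, 0, 0],
    [1, 15, 0, 0, 0],
    [1, 15, 0, 0, 0],
    [1, 9.5, 0, 0, 0],
    [1, 0, 0, 0, 0],
    [1, 0, 0, 0, 0]
  ]
}}

```text
t: 3.65
eef_pos: [506.8, 184.2, 171.5]
tcp_rot: [0.61, 1.571, 0.59]
ft_force: [-0.2, 0.2, 1.0]
opening: 0.001
```

Call:
{"op": "apply_moves", "data": {
  "increments": [
    [1, 0, 3.5, 0, 0],
    [1, 0, 3.5, 0, 0],
    [1, 1, 7, 0, 0],
    [1, 1, 7, 0, 0],
    [1, 2, 6, 0, 0],
    [1, 2, 6, 0, 0],
    [1, 3, 5, 0, 0],
    [1, 3, 5, 0, 0],
    [1, 4, 4.5, 0, 0],
    [1, 4, 4.5, 0, 0]
  ]
}}

```text
t: 4.65
eef_pos: [507.9, 236.2, 150.8]
tcp_rot: [2.087, 1.571, 2.066]
ft_force: [1.3, -2.2, 0.5]
opening: 0.006
```

Call:
{"op": "apply_moves", "data": {
  "increments": [
    [1, 5, 3.5, 0, 0],
    [1, 5, 3.5, 0, 0],
    [1, 5.5, 2.5, 0, 0],
    [1, 5.5, 2.5, 0, 0],
    [1, 5, 1, 0, 0],
    [1, 5, 1, 0, 0],
    [1, 1.5, 0, 0, 0],
    [1, 1, 0, 0, 0],
    [1, 0, 0, 0, 0]
  ]
}}

```text
t: 5.55
eef_pos: [508.3, 250.0, 118.8]
tcp_rot: [0.627, 1.569, 0.606]
ft_force: [-3.3, 0.7, 15.3]
opening: 0.004
```

Call:
{"op": "apply_moves", "data": {
  "increments": [
    [1, -10, 0, 0, 0],
    [1, -25, 0, 0, 0],
    [1, -25, 0, 0, 0],
    [0.3, -20, -13, 0, 0],
    [0.3, 0, -30, 0, 0],
    [0.3, 0, -30, 0, 0],
    [0.3, 0, -30, 0, 0],
    [0.3, 0, -30, 0, 0],
    [0.3, 0, 0, 0, 0],
    [0.3, 0, 0, 0, 0]
  ]
}}

```text
t: 6.55
eef_pos: [505.4, 116.3, 197.7]
tcp_rot: [2.71, 1.571, 2.687]
ft_force: [-0.3, 0.3, -1.0]
opening: 0.536
```

```bash
python3 - <<'E'
from h import *
import pickle
c=snap("wrist");b=snap("scene");save(c,"w2.png",s=1.5);pickle.dump((c,b),open("w2.pkl","wb"))
save(b,"s2.png",(220,60,440,240),3)
print(status.state()["eef_pos"],status.state()["opening"])
E
```

```text
[505.40574503 117.29732217 197.63647243] 0.6236553275051145
```

View pics/w2.png

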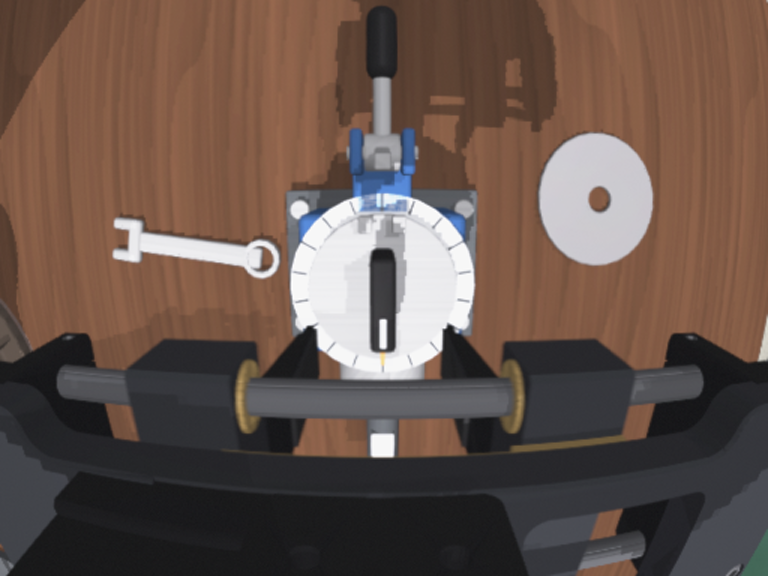

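View pics/s2.png

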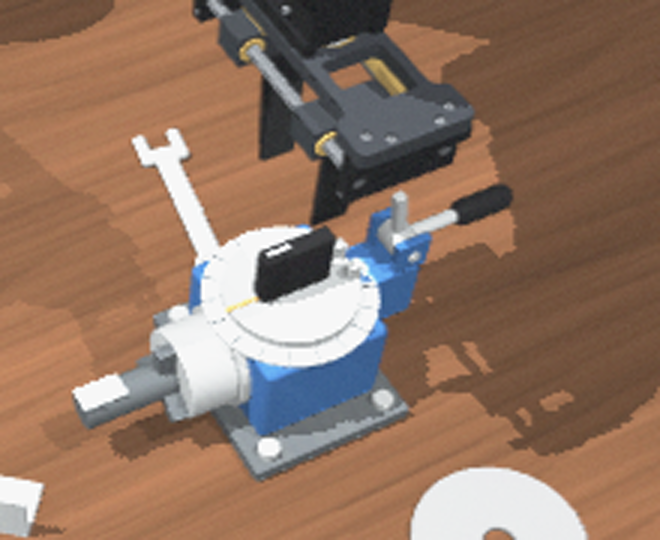

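The lever now lies level, pointing outward, with its nose up. The knob bar runs from (383,252) to (382,350), square to the jaws. I'll measure its top at z=134.

```bash
cat >> h.py <<'E'
def wz(c,u,v,z):
    f=c["pixels"].shape[0]/2/np.tan(np.radians(c["fovy"])/2)
    x,y=u-c["cx"],v-c["cy"]; r=np.hypot(x,y)+1e-9; th=r/f
    d=np.array(c["R"]).T@np.array([x/r*np.sin(th),y/r*np.sin(th),np.cos(th)]); o=-np.array(c["R"]).T@np.array(c["t"])
    return o+d*(z-o[2])/d[2]
E
python3 - <<'E'
from h import *
import pickle
c,b=pickle.load(open("w2.pkl","rb"))
p=c["pixels"].astype(int); m=p.max(2)<70
for v in range(174,234,6):
    r=np.where(m[v,235:275])[0]+235
    if len(r): print(v,r.min(),r.max(),wz(c,(r.min()+r.max()+1)/2,v+.5,134).round(1),len(r))
for n,uv,z in [("bar end",(382,445),80),("pivot",(382,153),99),("grip tip",(381,8),99),("tickring",(382,283),88)]: print(n,wz(c,uv[0]/1.5,uv[1]/1.5,z).round(1))
E
```

```text
174 247 262 [508.3 143.5 134. ] 16
180 247 263 [508.6 138.8 134. ] 17
186 247 263 [508.5 134.1 134. ] 17
192 247 263 [508.4 129.3 134. ] 17
198 248 263 [508.7 124.5 134. ] 16
204 248 263 [508.6 119.7 134. ] 16
210 248 262 [508.1 114.8 134. ] 14
216 248 262 [508.  109.8 134. ] 7
222 248 262 [507.9 104.7 134. ] 8
228 248 262 [507.8  99.6 134. ] 8
bar end [505.4  -1.6  80. ]
pivot [509.6 200.9  99. ]
grip tip [511.1 290.7  99. ]
tickring [507.9 121.9  88. ]
```

Call:
{"op": "apply_moves", "data": {
  "increments": [
    [0.3, 20, 1.5, 1.5, 0],
    [0.3, 20, 0, 0, 0],
    [0.3, 20, 0, 0, 0],
    [0.3, 15, 0, 0, 0],
    [0.3, 12, 0, 0, 0],
    [0.3, 0, 0, 0, 0],
    [0.3, 0, 0, 0, 0]
  ]
}}

```text
t: 7.35
eef_pos: [507.1, 118.7, 110.8]
tcp_rot: [1.22, 1.571, 1.2]
ft_force: [0.8, -0.1, -0.2]
opening: 0.698
```

Call:
{"op": "apply_moves", "data": {
  "increments": [
    [1, 0, 0, 0, 0],
    [1, 0, 0, 0, 0],
    [1, 0, 0, 0, 0],
    [1, 0, 0, 0, 0],
    [1, 0, 0, 0, 0],
    [1, 0, 0, 0, 0],
    [1, 0, 0, 0, 0],
    [1, 0, 0, 0, 0]
  ]
}}

```text
t: 8.15
eef_pos: [507.1, 118.2, 110.6]
tcp_rot: [0.284, 1.571, 0.263]
ft_force: [0.2, -0.6, -0.8]
opening: 0.145
```

```bash
python3 -c "
from h import *
s=status.state();print(s)"
```

```text
{'t': 8.15, 'joints': array([1.02177310e-01, 5.00442596e-01, 1.93224663e+00, 6.95604357e-05,
       7.08623724e-01, 1.23231381e-01]), 'qvel': array([ 0.00018678,  0.0008198 , -0.00033378,  0.00028197,  0.0017301 ,
        0.000886  ]), 'tau': array([ 1.33508770e-01, -5.35748112e+01, -1.72456259e+01,  9.32674692e-02,
        1.65693378e-01,  1.01032789e-02]), 'eef_pos': array([507.05663436, 118.24811901, 110.63639674]), 'tcp_rot': array([0.28374051, 1.57051298, 0.26263363]), 'ft_force': array([ 0.21950221, -0.56597467, -0.81172709]), 'moment': array([-0.1516678 , -0.00885115, -0.02447299]), 'opening': 0.14524466717880957}
```

The bar is gripped: the opening reads 13.8 mm, matching its 14 mm thickness. Now the first click.

Call:
{"op": "apply_moves", "data": {
  "increments": [
    [1, 0, 0, 0, 2.5],
    [1, 0, 0, 0, 2.5],
    [1, 0, 0, 0, 2.5],
    [1, 0, 0, 0, 2.5]
  ]
}}

```text
t: 8.55
eef_pos: [506.8, 118.3, 110.6]
tcp_rot: [-2.965, 1.571, 3.121]
ft_force: [-0.8, 0.5, 0.1]
opening: 0.144
```

```bash
python3 -c "
from h import *
s=status.state();print(s['ft_force'],s['moment'],s['opening'],s['tcp_rot'][0]-s['tcp_rot'][2])"
```

```text
[-0.77898678  0.50659355  0.06274241] [-0.01912069  0.17623416  0.0031414 ] 0.14379541364579623 -6.086048618396548
```

Call:
{"op": "apply_moves", "data": {
  "increments": [
    [1, 0, 0, 0, 2.5],
    [1, 0, 0, 0, 2.5],
    [1, 0, 0, 0, 2.5],
    [1, 0, 0, 0, 2.5],
    [1, 0, 0, 0, 0],
    [1, 0, 0, 0, 0]
  ]
}}

```text
t: 9.15
eef_pos: [506.6, 118.3, 110.6]
tcp_rot: [-2.953, 1.57, 2.961]
ft_force: [-2.9, 1.2, 2.4]
opening: 0.146
```

```bash
python3 -c "
from h import *
s=status.state();print(s['ft_force'],s['moment'],s['opening'],s['tcp_rot'][0]-s['tcp_rot'][2])"
```

```text
[-2.94370987  1.18229484  2.3834742 ] [ 0.1202447   0.59618581 -0.01119573] 0.14578044450812028 -5.914271753640039
```

Call:
{"op": "apply_moves", "data": {
  "increments": [
    [1, 0, 0, 0, 2.5],
    [1, 0, 0, 0, 2.5],
    [1, 0, 0, 0, 2.5],
    [1, 0, 0, 0, 2.5],
    [1, 0, 0, 0, 2.5],
    [1, 0, 0, 0, 2.5],
    [1, 0, 0, 0, 2.5],
    [1, 0, 0, 0, 2.5],
    [1, 0, 0, 0, 0],
    [1, 0, 0, 0, 0]
  ]
}}

```text
t: 10.15
eef_pos: [506.2, 118.6, 110.6]
tcp_rot: [-2.654, 1.569, 2.911]
ft_force: [-4.7, 3.6, 2.9]
opening: 0.145
```

Call:
{"op": "apply_moves", "data": {
  "increments": [
    [1, 0, 0, 0, 2.5],
    [1, 0, 0, 0, 2.5],
    [1, 0, 0, 0, 2.5],
    [1, 0, 0, 0, 2.5],
    [1, 0, 0, 0, 2.5],
    [1, 0, 0, 0, 2.5],
    [1, 0, 0, 0, 2.5],
    [1, 0, 0, 0, 2.5],
    [1, 0, 0, 0, 0],
    [1, 0, 0, 0, 0]
  ]
}}

```text
t: 11.15
eef_pos: [505.9, 118.9, 110.6]
tcp_rot: [-2.436, 1.569, 2.78]
ft_force: [-6.5, 6.6, 4.6]
opening: 0.14
```

```bash
python3 - <<'E'
from h import *
s=status.state();print(s['ft_force'],s['moment'],s['opening'],s['tcp_rot'][0]-s['tcp_rot'][2])
a=snap("top");b=snap("scene")
w=snap("wrist")
import pickle;pickle.dump((a,b,w),open("c3.pkl","wb"))
save(w,"w3.png",s=1.5);save(b,"s3.png",(220,60,440,240),3)
E
```

```text
[-6.45858694  6.63775131  4.64544216] [ 1.09028878  1.14335181 -0.01359895] 0.14003062035508046 -5.215964694761727
```

View pics/w3.png

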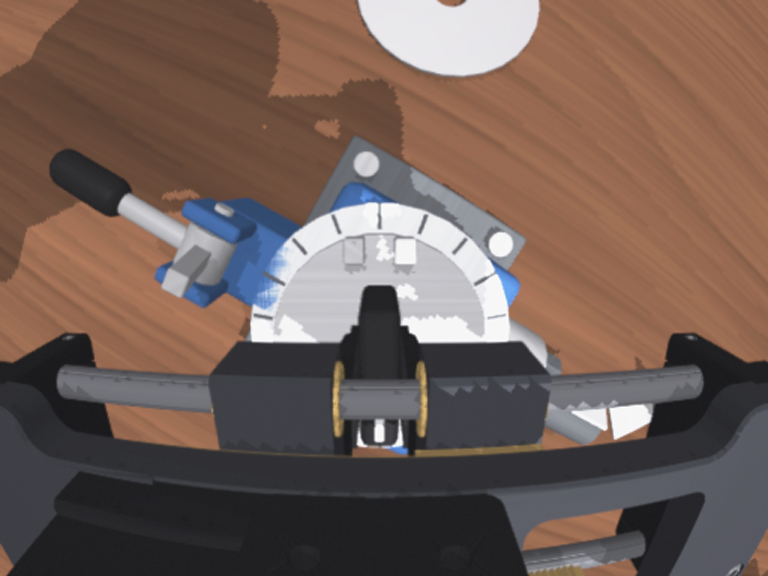

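View pics/s3.png

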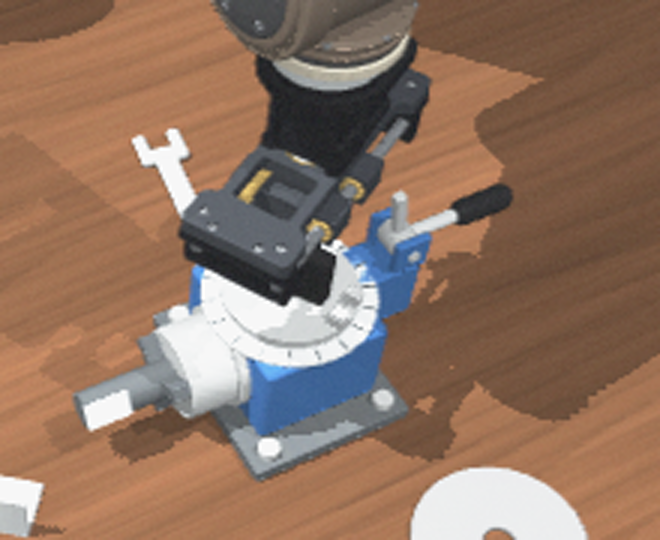

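The wrist view shows the bar square between the pads, with the two lugs at (354,250) and (405,250) on the turned rim. The lever is still fully over. I'll cross-check the knob angle from the lugs.

```bash
python3 - <<'E'
from h import *
import pickle
a,b,w=pickle.load(open("c3.pkl","rb"))
p=[wz(w,u/1.5,v/1.5,104) for u,v in((354,245),(405,245))]
m=(p[0]+p[1])/2; d=p[1]-p[0]; print(m,np.linalg.norm(d))
piv=wz(w,198/1.5,255/1.5,99);tip=wz(w,62/1.5,165/1.5,99); h=tip-piv; print(piv,tip)
an=lambda v:np.degrees(np.arctan2(v[0],v[1])) # clockwise from +y
print("knob dir from lugs line",an([-d[1],d[0]]),"from axis",an(m-[507.3,118.5,0]),"lever dir",an(h))
for s in [status.state()]: print(s['t'],s['opening'],s['moment'])
E
```

```text
[545.2367191  139.82547843 104.        ] 19.251943991338706
[505.72799656 203.60636763  99.        ] [510.3920614  286.81835166  99.        ]
knob dir from lugs line 61.13420943540663 from axis 60.65822619228593 lever dir 3.208094499085629
11.3 0.14412129002089513 [1.10388522 1.13970021 0.02066063]
```

The knob reads 60.7–61.1° less the head's yaw of about 1.1°, so about 60°, which is the third stop. I'm handing in.

```bash
python3 -c "
from cell import env,status
print(env.job_done());s=status.state();print(s['t'],s['opening'],s['ft_force'])"
```

```text
the job is handed in; nothing more can be done
None
the job is handed in; nothing more can be done
```

The job is done and handed in. The cam lever is flipped fully over, and the knob is at its third click with the gripper still holding it.

- **Lever:** I pushed it outward and down with the closed fingers until it met its stop at about 15 N. It still lay level in the last pictures.
- **Knob:** I gripped the bar (opening 13.8 mm on a 14 mm bar) and turned it clockwise by 20° three times, with no command past 60°.
- **Last angle checks:** The wrist had turned 1.046 rad (third stop 1.047). The lugs in the wrist picture gave about 60° once the head's yaw is taken off. The twist about the knob axis was near zero, so the knob is resting in its detent.
- **Off-centre grip:** A sideways force of about 9 N remained because the grip is about 1 mm off the knob's axis. I left it, as it is well within the limits.
- **Camera mismatch:** The top and wrist cameras disagreed by about 2 mm on the knob's position. I took a point between the two, with no visible effect on the grip.
- **Loose parts and time:** The gripper never went near the wrench, disc or offcut. The wrench looked unmoved in the pictures, but I did not measure any of the three again afterwards. The last clock reading before hand-in was 11.3 s, against the 51 s limit.

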